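# Roll a sample tube into the code reader's V-cradle

### The job

Using only the fingertips or the outside of the fingers, roll the sample transport tube that lies on the bench up the little ramp and into the V-cradle of the code reader, then push it endways along the V until its base is flush against the reader's window. Do not pick the tube up or stand it on end at any time, and leave the other things on the bench where they are. Finish with the tube lying still in the V and the robot clear of it.

Things in the scene. Friction and masses are not known exactly. Their poses are not given: they have to be found in the camera images.
- tube: The tube to move: rigid white plastic cylinder, 40 mm in diameter, 120 mm long with its grey cap (same diameter), about 0.1 kg, smooth and slippery (friction about 0.3). It lies on the bench before the ramp, base towards the reader side, within 15 degrees of parallel to the V; rolls freely. Origin: its centre, on its axis. Its y axis runs along it from cap (y = -60 mm) to base (+60 mm); x and z turn as it rolls.
- tube_base (a point): Centre of the tube's flat base, 60 mm from its centre along its y axis.
- cradle: Reader and cradle, one fixed unit. Origin: on the bench under the bottom line of the V; z up. The V runs along y from -100 mm to the upright reader face at y = +80 mm. Grey reader housing: y = 80 to 170, x = -55 to 55 mm, 75 mm high. A ramp as wide as the V rises from the bench at x = -64 mm to a lip 12 mm high at x = -19 to -17 mm, facing -x.
- v_bottom (a point): Point on the bottom line of the V, at the cradle's x = y = 0, 2 mm above the bench. From the lip the V drops at 30 degrees to this line, then rises at 30 degrees to x = +35 mm, where a back wall stands 36 mm high. A tube seated in the V has its axis along y at x = 0, 25 mm above the bench; pushed home, its centre is at y = +20 mm.
- window (a point): Centre of the reader's window, on the upright face that closes the V at y = +80 mm of the cradle; the tube's base must come up flush against this face.
- spare: Bystander: a second transport tube of the same kind standing upright, 40 mm in diameter, 120 mm high, beside the lane on the side away from the reader. Origin: centre of its underside.
- jar: Bystander: specimen jar with screw lid, 48 mm in diameter, 65 mm high, beside the lane on the reader's side. Origin: centre of its underside.
- pipette: Bystander: a hand pipette lying behind the cradle, about 250 mm long (126 mm behind its origin towards -x, 120 mm ahead towards +x), 26 mm wide, 22 mm high. Origin: on the bench beneath it.
- wash: Bystander: bottle 66 mm in diameter, 160 mm high, on the left. Origin: centre of its underside.
- flask: Bystander: amber bottle 80 mm in diameter, 140 mm high, on the right. Origin: centre of its underside.
There are look-alikes about, which are no part of the job. What is shaped like the tube but blue or purple is not meant.

How it is judged:
On the way:
1. the tube rolls over on its way to the V: it has been turned upside down (at least 126 degrees from its starting roll) before it reaches the lip, lying low on bench or ramp (angle between tube's own z axis and vertical above 2.2 rad and x of tube in the frame of cradle below -0.015 m and height (world z) of tube below 0.04 m), for 0.05 s.
At the end, for the whole second after the job is handed in: The tube lies at rest in the V (axis within 4 mm of the V's middle, 21 to 29 mm above the bench, within 0.06 rad of the V's direction) with its base within 4 mm of the reader's window face (x of tube in the frame of cradle between -0.004 and 0.004 m and z of tube in the frame of cradle between 0.021 and 0.029 m and angle between the y axis of tube and the y axis of cradle, either way round below 0.06 rad and y of tube_base in the frame of cradle above 0.076 m and linear speed of tube below 0.02 m/s); the robot touches nothing.
It fails at once if the tube is lifted (its centre over 30 mm high before the ramp or beside the cradle, over 50 mm anywhere) (height (world z) of tube above 0.05 m or (height (world z) of tube above 0.03 m and (x of tube in the frame of cradle below -0.08 m or x of tube in the frame of cradle above 0.06 m or y of tube in the frame of cradle below -0.17 m))).
It fails at once if the tube is stood up or tipped more than 20 degrees (angle between tube's own y axis and vertical below 1.22 rad or angle between tube's own y axis and vertical above 1.92 rad).
It fails at once if a bystander (spare tube, jar, pipette, wash bottle or flask) is moved more than 20 mm (distance of any of spare, jar, pipette, wash, flask from where it was at the start of the episode above 0.02 m).
It also fails if it takes over 51 s, if anything falls off the work surface, if the arm or the gripper's body presses on something with over 40 N, if the wrist force passes 120 N, or if a joint passes its speed limit or range.

### The arm

A 6-joint arm with a two-finger parallel gripper is mounted at the origin on the work surface. World frame = base frame: x ahead of the robot, y to its left, z up, the work surface at z = 0. Lengths are in m, angles in rad, forces in N, time in s.
With the tool pointing down it reaches from about 0.35 to 0.975 m from the base axis. Payload 4.9 kg.
Tool frame: the origin (TCP) lies on the centre line of the jaws, within the pads' length; the fingertips stand 17 mm ahead of it and the grasp point (between the pads) lies 2 mm behind it (ctrl.tcp_to_tips is the x of the fingertips in the tool frame, in m); x points along the fingers, z is the direction in which the jaws open and shut, and the axes are right-handed (so a half turn about x gives the same grasp; the last joint's range is limited). The gripper opens to 85 mm and grips with 20 to 120 N. Pads are 22 mm wide; open, the fingers measure 114 mm over their backs; the gripper's body (76 mm by 85 mm) begins 54 mm behind the grasp point. The pads swing forward as they close: fully open they stand 13 mm farther back than shut.
Start: joints at [1.189, 0.053, 1.613, -0, 1.476, -0.119], TCP at [0.162, 0.604, 0.248] pointing down, gripper open.
Joint ranges: [-3.01, 3.01], [-1.01, 2.22], [0.06, 2.58], [-1.02, 4.17], [0.09, 2.62], [-3.14, 3.14]. Speed limits (rad/s): [2.57, 2.57, 3.14, 3.14, 3.14, 3.14].

### API

Orientations are given as a rotation vector (axis times angle).
In Python, from station import ctrl, cams, finder gives the robot as it stands.
- The arm moves only by the tool step_arm, never from a script. Its argument "moves" is a list of rows, each a list of 3 entries, a list of its own where there are three numbers: the shift along the tool's x, y, z in cm, then the turn, a rotation vector about the tool's x, y, z in degrees, then the opening, from 0 (shut) to 1 (fully open). A call has exactly 10 rows; each row is the pose to reach, as a shift and turn from the pose measured when the call began, along the tool's axes at that moment; what a row does not reach only later rows make up. A row lasts 1/12 s, in which the tool goes at most 41.7 mm and 7.16 degrees, less where a joint would pass 70% of its speed; a pose out of reach is approached as far as the arm can. A call with a gripper value outside its range is refused whole. The fingers move at their own pace and stop on an object; "grip_force" is the grip in N (left out, the last holds). Time passes only in rows, so rows that repeat a pose let the fingers close, or fill a call up. It gives the time, the measured TCP pose, the force and the opening at its end, in the units of the state.
- ctrl.get_obs(): the state, without advancing time (a new reading comes with each control period).
- cams.get_image(name): name is "side" or "top"; returns a dict with "pixels" (400x640x3 uint8, blue, green, red), "fx", "fy", "cx", "cy" (pixels), "position" and "attitude" of the camera in the world. Camera axes: x right, y up, looking along -z (the intrinsics and any distortion apply to the point x, -y, -z); pixel columns grow to the right and rows downward; lengths in m; the calibration is good to about 2 mm. A picture is of the moment at which its call begins. There is no depth.
- ctrl.finish_job(): hands the job in, once; it reports no verdict.
Trained networks look in the newest picture that a camera, given by its name, has taken for a name from the list of things; names that differ only in an ending like _2 or _b are one class to them, and where a whole thing is asked for, a point or a joint stands for the part that bears it (a point fixed in the world has none). Each returns a list of dicts, best first, with "conf" (0 to 1); they miss things now and then, are a little off and sometimes report something else, mostly with a low value. They report only what shows in the picture. A call takes as long as a camera call. They do not tell look-alikes from the thing itself.
- finder.find_in(camera, name): "at" ([column, row] in pixels, amid what is visible of it).
- finder.regions_of(camera, name): "region" (400x640 bool, what is visible of it) and "at" ([column, row] in pixels, amid what is visible of it).
- finder.tip_of(camera, name): "at" ([column, row] in pixels: a listed point, or the origin of a listed thing).
The state is a dict: "t": time; "q": joint angles; "dq": joint speeds; "effort": joint torques, N m; "tool_pos": TCP position; "tool_rot": TCP orientation; "contact_force": force on the tool from outside, world axes, zero at the start; "wrist_torque": the same for the moment, N m; "opening": finger opening in m.
Only numpy, scipy, OpenCV 4.12 (cv2) and the standard library are available. Lean on these libraries where they do the work, as an engineer would, in place of code of your own. Each camera call takes 0.05 s, during which the arm holds its last target. There are 200 camera calls.

## Working session

There is one attempt and no reset: what is moved stays moved. The work goes in short steps, Python scripts to look and compute and a tool call to move; the robot and the scene stay as the last step left them, time stands still between calls to the robot, and variables do not carry over. Pictures are saved under pics/ and viewed, on a budget of 10 in all, crops included, one or two more only if the job needs it, and the job is handed in when it is done.

Besides the shell and the picture viewer there is one more tool, called as name(argument=value, ...), one argument or row to a line, values as JSON. step_arm: Moves the arm, as the interface text tells. Its arguments: {"type":"object","properties":{"moves":{"type":"array"},"grip_force":{"type":"number"}},"required":["moves"]}

```bash
mkdir -p pics
cat > h.py <<'E'
import numpy as np, cv2
from scipy.spatial.transform import Rotation as R
from station import ctrl, cams, finder
def cam(name):
    return cams.get_image(name)
def att(im):
    a=np.array(im["attitude"],float)
    return a if a.shape==(3,3) else R.from_rotvec(a).as_matrix() if a.size==3 else None
def ray(im,px):
    d=np.array([(px[0]-im["cx"])/im["fx"],-(px[1]-im["cy"])/im["fy"],-1.])
    return np.array(im["position"]),att(im)@d
def onz(im,px,z):
    p,d=ray(im,px); return p+d*(z-p[2])/d[2]
def proj(im,P):
    c=(np.atleast_2d(P)-np.array(im["position"]))@att(im)
    return np.c_[im["cx"]-im["fx"]*c[:,0]/c[:,2], im["cy"]+im["fy"]*c[:,1]/c[:,2]]
E
python3 - <<'E'
from h import *
ims={}
for n in("top","side"):
    im=cam(n); ims[n]=im; cv2.imwrite(f"pics/{n}0.png",im["pixels"])
    print(n,{k:v for k,v in im.items() if k!="pixels"})
    for o,z in [("tube",.02),("tube_base",.02),("cradle",0),("v_bottom",.002),("window",.03),("spare",0),("jar",0),("pipette",0),("wash",0),("flask",0)]:
        for r in finder.tip_of(n,o)[:3]:
            print(o,round(r["conf"],2),np.round(r["at"],1),np.round(onz(im,r["at"],z),3))
print(ctrl.get_obs(), ctrl.tcp_to_tips)
E
```

```text
top {'fx': 418.54593963797896, 'fy': 418.54593963797896, 'cx': 320.43095326474025, 'cy': 201.5466423846733, 'position': array([3.53237287e-01, 3.50164945e-04, 1.08246070e+00]), 'attitude': array([ 0.16856294, -0.17194265, -1.56372568])}
tube 0.9 [339.1 276.9] [ 0.394 -0.049  0.02 ]
tube 0.87 [262.9 273.4] [0.403 0.142 0.02 ]
tube 0.8 [302.6 223.4] [0.53  0.044 0.02 ]
tube_base 0.93 [344.5 299.7] [ 0.339 -0.061  0.02 ]
tube_base 0.79 [279.  292.6] [0.356 0.101 0.02 ]
tube_base 0.77 [412.7 150. ] [ 0.729 -0.249  0.02 ]
cradle 0.93 [297.4 177. ] [0.659 0.06  0.   ]
v_bottom 0.9 [299.4 180. ] [0.65  0.054 0.002]
window 0.92 [266.5 170.2] [0.669 0.139 0.03 ]
spare 0.6 [380.3 221. ] [ 0.54  -0.159  0.   ]
spare 0.3 [315. 145.] [0.75  0.013 0.   ]
jar 0.79 [237.6 217.4] [0.549 0.215 0.   ]
pipette 0.98 [316.7 148.1] [0.741 0.008 0.   ]
pipette 0.72 [301.3 174.7] [0.666 0.049 0.   ]
pipette 0.56 [297.4 176.3] [0.661 0.06  0.   ]
wash 0.96 [179.4 202.6] [0.589 0.371 0.   ]
wash 0.44 [304.9 224.5] [0.53  0.039 0.   ]
flask 0.88 [483.5 196.7] [ 0.605 -0.435  0.   ]
flask 0.56 [375.8 217.8] [ 0.
[... 940 characters left out ...]
2  0.   ]
flask 0.98 [453.2 312.2] [ 0.617 -0.431  0.   ]
{'t': 1.1, 'q': array([ 1.18902153e+00,  5.26985379e-02,  1.61289914e+00,  2.44747763e-05,
        1.47598822e+00, -1.19004978e-01]), 'dq': array([-0.00103043,  0.00085355,  0.00073744,  0.00036581, -0.00051552,
       -0.00077604]), 'effort': array([-6.43388394e-04, -3.93692458e+01, -3.70462310e+01, -1.17554637e-04,
        4.35743304e-04,  4.88599881e-06]), 'tool_pos': array([0.16233863, 0.60353381, 0.248305  ]), 'tool_rot': array([-1.01345439,  1.32212243,  1.01349505]), 'contact_force': array([1.20844565, 0.06541061, 1.09611732]), 'wrist_torque': array([-0.03673348,  0.04926713, -0.04842344]), 'opening': 0.08542886388508536} 0.017
```

Run:
```python
import cv2
a=cv2.imread("pics/top0.png")[110:320,170:500]; cv2.imwrite("pics/top0c.png",cv2.resize(a,None,fx=2.4,fy=2.4,interpolation=cv2.INTER_CUBIC))
```

```text
(no output)
```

View pics/top0c.png

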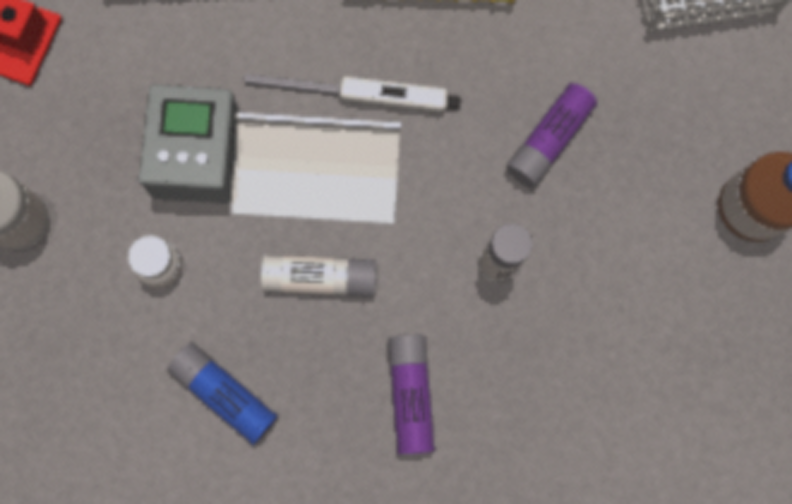

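View pics/side0.png

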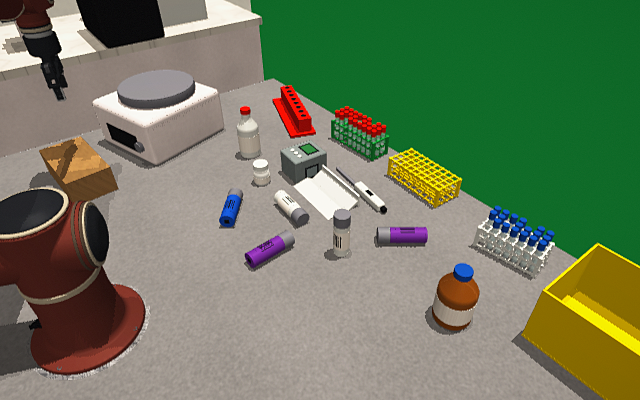

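The white tube lies at about crop (318,276), base to the left, with the V above it at (315,165). The blue and purple tubes are the look-alikes. Next I'll fit the cradle and tube poses.

Run:
```python
from h import *
from scipy.optimize import least_squares
im=cam("top"); s=cam("side")
f=lambda p:np.array(p,float)/2.4+[170,110]
pts=[((-.064,.08,0),(232,213)),((-.064,-.1,0),(393,221)),((-.055,.08,.075),(227,190)),((-.055,.17,.075),(142,186)),((.055,.17,.075),(153,88)),((.055,.08,.075),(235,90)),((.036,-.1,.036),(400,124))]
L=np.array([a for a,_ in pts]);U=np.array([f(b) for _,b in pts])
def W(p,L): return L@R.from_euler('z',p[2]).as_matrix().T+[p[0],p[1],0]
r=least_squares(lambda p:(proj(im,W(p,L))-U).ravel(),[.66,.06,0],loss='soft_l1')
print("cradle",np.round(r.x,4),"deg",np.degrees(r.x[2]));print(np.round(r.fun.reshape(-1,2),1))
c=r.x
for q in [(0,0,.002),(0,.08,.04)]: print(np.round(proj(im,W(c,np.array([q]))),1),np.round(proj(s,W(c,np.array([q]))),1))
# tube: mask min area rect from the network, both cams
import itertools
ms=[]
for n,I in(("top",im),("side",s)):
    for g in finder.regions_of(n,"tube"):
        p=onz(I,g["at"],.02)
        m=g["region"].astype(np.uint8)
        rect=cv2.minAreaRect(np.argwhere(m)[:,::-1].astype(np.float32))
        if np.hypot(p[0]-.53,p[1]-.044)<.04: print(n,g["conf"],p,rect,m.sum()); ms.append((I,m))
def sil(I,p):
    t=np.linspace(0,2*np.pi,40);P=[]
    a=np.array([-np.sin(p[2]),np.cos(p[2]),0]);b=np.array([np.cos(p[2]),np.sin(p[2]),0])
    for e in(-.06,.06): P.append(np.array([p[0],p[1],.02])+e*a+.02*(np.cos(t)[:,None]*b+np.sin(t)[:,None]*np.array([0,0,1])))
    h=cv2.convexHull(proj(I,np.vstack(P)).astype(np.float32))
    m=np.zeros((400,640),np.uint8);cv2.fillConvexPoly(m,np.round(h*16).astype(int),1,shift=4);return m
from scipy.optimize import minimize
def cost(p): return sum((sil(I,p)!=m).sum() for I,m in ms)
b=minimize(cost,[.53,.044,0],method='Nelder-Mead',options=dict(initial_simplex=[[.53,.044,0],[.54,.044,.1],[.53,.054,-.1],[.525,.04,.05]]))
print("tube",b.x,np.degrees(b.x[2]),b.fun)
print("tube in cradle",R.from_euler('z',-c[2]).apply(np.array([b.x[0]-c[0],b.x[1]-c[1],0])))
for o,u in [("spare",(.541,-.145)),("jar",(.54,.213))]: print(o,R.from_euler('z',-c[2]).apply(np.array([u[0]-c[0],u[1]-c[1],0])))
print("tool",R.from_rotvec(ctrl.get_obs()["tool_rot"]).as_matrix())
```

```text
cradle [ 0.6582  0.0549 -0.0429] deg -2.455637569521807
[[ 1.1  0.6]
 [ 1.9  0.1]
 [-0.2 -0. ]
 [-1.   0.1]
 [-1.7 -1. ]
 [-0.4 -0.4]
 [ 0.8  0.3]]
[[299.2 177.1]] [[327.6 192.9]]
[[267.6 171.9]] [[311.8 168.9]]
top 0.6 [0.52252571 0.04021975 0.02      ] ((302.8865661621094, 224.33544921875), (48.08155059814453, 15.14788818359375), 2.2906100749969482) 700
side 0.74 [0.53051741 0.04194891 0.02      ] ((291.0903015136719, 207.88160705566406), (41.132625579833984, 14.565749168395996), 43.66777801513672) 573
tube [ 0.52683599  0.04363082 -0.00185918] -0.10652302302364801 185.0
tube in cradle [-0.13071197 -0.016923    0.        ]
spare [-0.10847892 -0.20477373  0.        ]
jar [-0.12481681  0.15285467  0.        ]
tool [[-2.35603299e-05 -9.65670856e-01  2.59768739e-01]
 [-3.46439839e-05  2.59768740e-01  9.65670855e-01]
 [-9.99999999e-01  1.37520999e-05 -3.95749228e-05]]
```

step_arm(
  moves=[
    [[1,-4,-4],[-3,0,0],1],
    [[2,-7,-7],[-6,0,0],1],
    [[3,-10,-10],[-9,0,0],1],
    [[4,-13,-13],[-12.5,0,0],1],
    [[5,-16,-16],[-12.5,0,0],1],
    [[6,-19,-19],[-12.5,0,0],1],
    [[7,-22,-22],[-12.5,0,0],1],
    [[8,-25,-25],[-12.5,0,0],1],
    [[8,-28,-28],[-12.5,0,0],1],
    [[8,-31,-31],[-12.5,0,0],1],
  ],
)

```text
t: 2.13
tool_pos: [0.3661, 0.2478, 0.1687]
tool_rot: [-1.177, 1.23, 1.177]
contact_force: [0.2, 0.6, -0.6]
opening: 0.0856
```

```bash
cat >> h.py <<'E'
C=np.array([.6582,.0549,-.0429])
def to(cx,cy,z):
    "tool-frame shift in cm to bring the TCP to cradle (cx,cy), height z; and turn about tool x to align tool z with V"
    o=ctrl.get_obs(); M=R.from_rotvec(o["tool_rot"]).as_matrix()
    Rc=R.from_euler('z',C[2]).as_matrix()
    w=Rc@[cx,cy,0]+[C[0],C[1],z]
    G=np.c_[[0,0,-1],-Rc[:,0],Rc[:,1]]
    here=Rc.T@(o["tool_pos"]-[C[0],C[1],0])
    print("t",round(o["t"],2),"cradle",np.round(here,4),"F",np.round(o["contact_force"],1),"shift",np.round(M.T@(w-o["tool_pos"])*100,2),"turn",np.round(np.degrees(R.from_matrix(M.T@G).as_rotvec()),1))
E
python3 -c "
from h import *
to(-.172,-.017,.12)"
```

```text
t 2.13 cradle [-0.3001  0.1802  0.1687] F [ 0.2  0.6 -0.6] shift [  4.87 -12.83 -19.7 ] turn [-0.1 -0.  -0. ]
```

step_arm(
  moves=[
    [[1,-2.5,-4],[0,0,0],1],
    [[2,-5,-8],[0,0,0],1],
    [[3,-7.5,-11.5],[0,0,0],1],
    [[4,-10,-15],[0,0,0],1],
    [[4.9,-12,-18.5],[0,0,0],1],
    [[4.9,-12.8,-19.7],[0,0,0],1],
    [[4.9,-12.8,-19.7],[0,0,0],1],
    [[4.9,-12.8,-19.7],[0,0,0],1],
    [[4.9,-12.8,-19.7],[0,0,0],1],
    [[4.9,-12.8,-19.7],[0,0,0],1],
  ],
)

```text
t: 2.97
tool_pos: [0.4849, 0.0463, 0.1198]
tool_rot: [-1.177, 1.23, 1.178]
contact_force: [-0.1, 1.1, -0.2]
opening: 0.0853
```

```bash
python3 -c "
from h import *
to(-.172,-.017,.032)
for n in('top','side'):
    im=cam(n)['pixels'];cv2.imwrite(f'pics/a_{n}.png',im)
a=cv2.imread('pics/a_top.png')[110:320,190:440];b=cv2.imread('pics/a_side.png')[120:320,190:430]
f=lambda q:cv2.resize(q,(396,330),interpolation=cv2.INTER_CUBIC)
cv2.imwrite('pics/a.png',np.hstack([f(a),f(b)]))"
```

```text
t 2.97 cradle [-0.1727 -0.0161  0.1198] F [-0.1  1.1 -0.2] shift [ 8.78 -0.08 -0.09] turn [ 0. -0. -0.]
```

View pics/a.png

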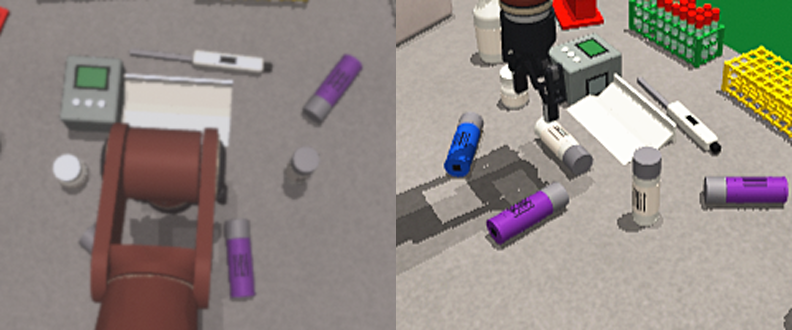

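The gripper hangs behind the tube, over free bench between the purple and blue tubes. I'll lower it.

step_arm(
  moves=[
    [[2,0,0],[0,0,0],1],
    [[4,0,0],[0,0,0],1],
    [[6,0,0],[0,0,0],1],
    [[7,0,0],[0,0,0],1],
    [[8,0,0],[0,0,0],1],
    [[8.5,0,0],[0,0,0],1],
    [[8.8,0,0],[0,0,0],1],
    [[8.8,0,0],[0,0,0],1],
    [[8.8,0,0],[0,0,0],1],
    [[8.8,0,0],[0,0,0],1],
  ],
)

```text
t: 3.9
tool_pos: [0.4857, 0.0464, 0.0328]
tool_rot: [-1.179, 1.228, 1.177]
contact_force: [-0.1, -0.4, -0.1]
opening: 0.0858
```

```bash
python3 -c "
from h import *
to(-.145,-.017,.032)
im=cam('side')
o=ctrl.get_obs();M=R.from_rotvec(o['tool_rot']).as_matrix()
a=im['pixels'][150:270,220:380].copy();a=cv2.resize(a,None,fx=5,fy=5,interpolation=cv2.INTER_CUBIC)
for d,col in((.017,(0,0,255)),(.004,(255,0,0))):
  for zz in(-.05,.05):
    p=(proj(im,o['tool_pos']+M@[d,0,zz])[0]-[220,150])*5
    cv2.circle(a,tuple(int(v) for v in p),3,col,-1)
cv2.imwrite('pics/b.png',a)"
```

```text
t 3.9 cradle [-0.1719 -0.0159  0.0328] F [-0.1 -0.4 -0.1] shift [ 0.09 -2.69 -0.11] turn [ 0.  -0.   0.1]
```

View pics/b.png

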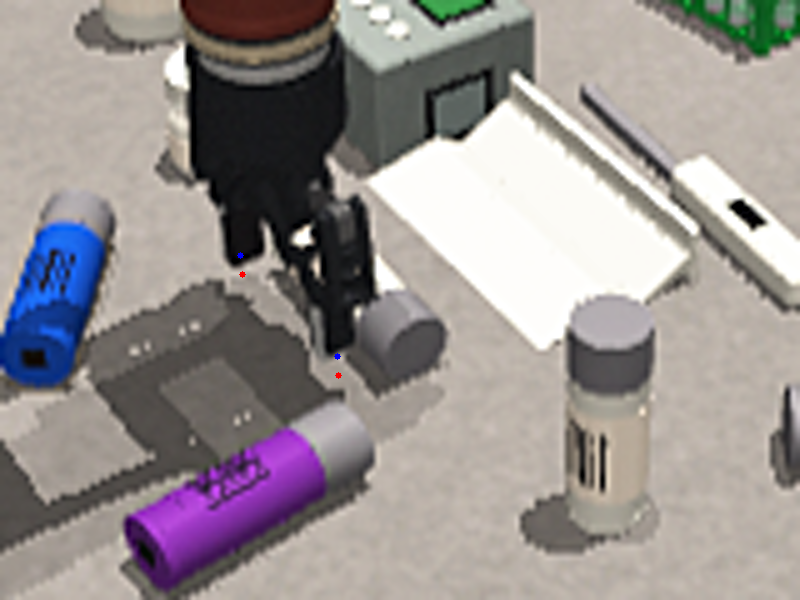

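The open fingertips sit about 13 mm higher than the shut ones (blue dots match), so I need 14 mm more down. The spare, jar and purple tube are clear.

step_arm(
  moves=[
    [[0.7,0,-0.1],[0,0,0],1],
    [[1.4,0,-0.1],[0,0,0],1],
    [[1.4,0,-0.1],[0,0,0],1],
    [[1.4,-0.5,-0.1],[0,0,0],1],
    [[1.4,-1,-0.1],[0,0,0],1],
    [[1.4,-1.5,-0.1],[0,0,0],1],
    [[1.4,-2,-0.1],[0,0,0],1],
    [[1.4,-2.5,-0.1],[0,0,0],1],
    [[1.4,-3,-0.1],[0,0,0],1],
    [[1.4,-3.5,-0.1],[0,0,0],1],
  ],
)

```text
t: 4.78
tool_pos: [0.5214, 0.0438, 0.019]
tool_rot: [-1.179, 1.228, 1.177]
contact_force: [-0.3, -0.6, 0.3]
opening: 0.0853
```

```bash
cat >> h.py <<'E'
def show(fn):
    a=[]
    for n,(r,c) in (("top",(120,210)),("side",(140,240))):
        im=cam(n)["pixels"]; a.append(cv2.resize(im[r:r+120,c:c+140],(396,340),interpolation=cv2.INTER_CUBIC))
    cv2.imwrite(fn,np.hstack(a))
E
python3 -c "
from h import *
to(-.1,-.017,.019)
show('pics/c.png')"
```

```text
t 4.78 cradle [-0.1362 -0.0169  0.019 ] F [-0.3 -0.6  0.3] shift [ 0.   -3.62 -0.01] turn [ 0.  -0.   0.1]
```

View pics/c.png

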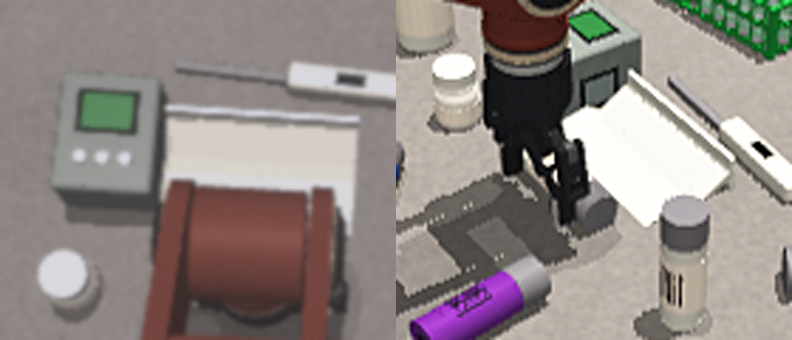

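Tube is rolling ahead of the fingers towards the ramp foot. Continue.

step_arm(
  moves=[
    [[0,-0.5,0],[0,0,0],1],
    [[0,-1,0],[0,0,0],1],
    [[0,-1.5,0],[0,0,0],1],
    [[0,-2,0],[0,0,0],1],
    [[0,-2.4,0],[0,0,0],1],
    [[0,-2.8,0],[0,0,0],1],
    [[0,-3.2,0],[0,0,0],1],
    [[0,-3.6,0],[0,0,0],1],
    [[0,-4.0,0],[0,0,0],1],
    [[0,-4.4,0],[0,0,0],1],
  ],
)

```text
t: 5.72
tool_pos: [0.5658, 0.0419, 0.0192]
tool_rot: [-1.179, 1.228, 1.177]
contact_force: [-0.7, 0.3, 0.3]
opening: 0.0853
```

```bash
python3 -c "
from h import *
to(-.1,-.017,.019)
show('pics/d.png')"
```

```text
t 5.72 cradle [-0.0918 -0.0169  0.0192] F [-0.7  0.3  0.3] shift [ 0.01  0.82 -0.01] turn [ 0.  -0.   0.1]
```

View pics/d.png

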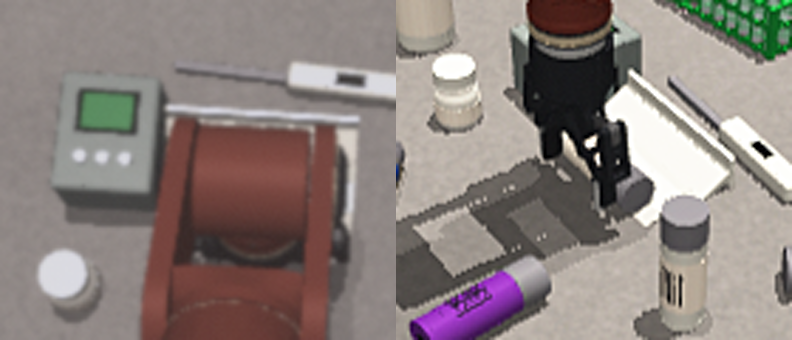

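step_arm(
  moves=[
    [[0,-0.4,0],[0,0,0],1],
    [[0,-0.8,0],[0,0,0],1],
    [[0,-1.2,0],[0,0,0],1],
    [[-0.1,-1.6,0],[0,0,0],1],
    [[-0.2,-2,0],[0,0,0],1],
    [[-0.3,-2.4,0],[0,0,0],1],
    [[-0.4,-2.8,0],[0,0,0],1],
    [[-0.4,-3.1,0],[0,0,0],1],
    [[-0.4,-3.4,0],[0,0,0],1],
    [[-0.4,-3.7,0],[0,0,0],1],
  ],
)

```text
t: 6.65
tool_pos: [0.6036, 0.0403, 0.0235]
tool_rot: [-1.18, 1.227, 1.176]
contact_force: [-0.2, 0.2, -0.2]
opening: 0.0854
```

```bash
python3 -c "
from h import *
to(-.045,-.017,.025)
show('pics/e.png')"
```

```text
t 6.65 cradle [-0.0539 -0.017   0.0235] F [-0.2  0.2 -0.2] shift [-0.15 -0.89 -0.01] turn [ 0.  -0.   0.2]
```

View pics/e.png

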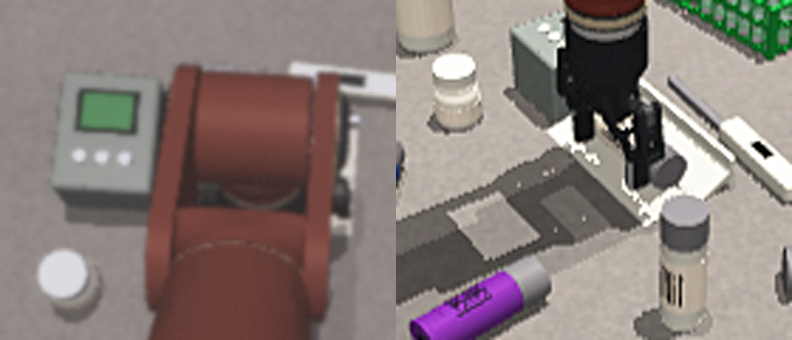

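The tube is at or just over the lip in front of the fingers. I'll give it a little more, slowly.

step_arm(
  moves=[
    [[-0.1,-0.2,0],[0,0,0],1],
    [[-0.1,-0.4,0],[0,0,0],1],
    [[-0.2,-0.6,0],[0,0,0],1],
    [[-0.2,-0.8,0],[0,0,0],1],
    [[-0.2,-1,0],[0,0,0],1],
    [[-0.2,-1.2,0],[0,0,0],1],
    [[-0.2,-1.2,0],[0,0,0],1],
    [[-0.2,-1.2,0],[0,0,0],1],
    [[-0.2,-1.2,0],[0,0,0],1],
    [[-0.2,-1.2,0],[0,0,0],1],
  ],
)

```text
t: 7.58
tool_pos: [0.6158, 0.0397, 0.0256]
tool_rot: [-1.18, 1.227, 1.175]
contact_force: [-0.1, 0.1, 0.4]
opening: 0.0852
```

```bash
cat >> h.py <<'E'
E
python3 -c "
from h import *
to(-.045,-.017,.025)
show('pics/f.png')
im=cam('side')
Rc=R.from_euler('z',C[2]).as_matrix()
for g in finder.tip_of('side','tube')[:4]: print(g['conf'],Rc.T@(onz(im,g['at'],.025)-[C[0],C[1],0]))"
```

```text
t 7.58 cradle [-0.0417 -0.017   0.0256] F [-0.1  0.1  0.4] shift [ 0.05  0.33 -0.  ] turn [ 0.  -0.   0.2]
0.79 [ 0.02105678 -0.27193929  0.025     ]
0.64 [-0.26367359  0.07507683  0.025     ]
0.56 [-0.25161561 -0.12118531  0.025     ]
0.5 [ 0.00144857 -0.01702122  0.025     ]
```

View pics/f.png

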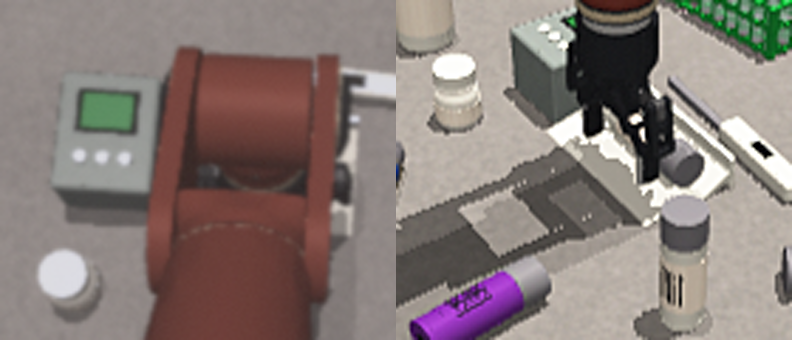

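The tube now lies in the V, estimated at (0.001, -0.017). Next: lift, shut the fingers, and go round to the cap end.

step_arm(
  moves=[
    [[-3,0.2,0],[0,0,0],1],
    [[-6,0.2,0],[0,0,0],1],
    [[-9,0.2,0],[0,0,0],0.8],
    [[-12,0.2,0],[0,0,0],0.5],
    [[-12,-1,-3],[0,0,0],0],
    [[-12,-3,-6],[0,0,0],0],
    [[-12,-4.2,-9.3],[0,0,0],0],
    [[-12,-4.2,-9.3],[0,0,0],0],
    [[-12,-4.2,-9.3],[0,0,0],0],
    [[-12,-4.2,-9.3],[0,0,0],0],
  ],
)

```text
t: 8.62
tool_pos: [0.653, -0.0547, 0.1454]
tool_rot: [-1.179, 1.227, 1.176]
contact_force: [0.1, 0.1, -0.4]
opening: 0.0003
```

```bash
python3 -c "
from h import *
to(0,-.110,.031)
im=cam('side')
Rc=R.from_euler('z',C[2]).as_matrix()
for g in finder.tip_of('side','tube')[:4]: print(g['conf'],Rc.T@(onz(im,g['at'],.025)-[C[0],C[1],0]))
print(ctrl.get_obs()['opening'])
show('pics/g.png')"
```

```text
t 8.62 cradle [-0.0005 -0.1098  0.1454] F [ 0.1  0.1 -0.4] shift [ 1.144e+01 -1.000e-02 -3.000e-02] turn [0.  0.  0.2]
0.82 [-0.25507522 -0.11669846  0.025     ]
0.76 [ 0.00082238 -0.02504269  0.025     ]
0.7 [-0.25599763  0.07531444  0.025     ]
0.58 [ 0.03190835 -0.26699299  0.025     ]
-0.00023007808397588418
```

View pics/g.png

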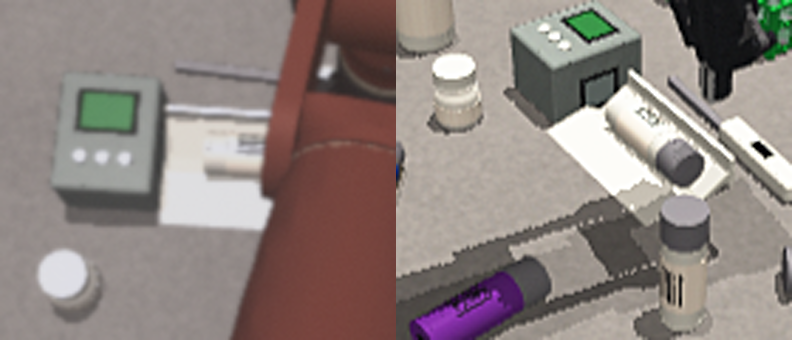

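The tube is seated in the V along its line, with a gap between base and reader. The fingers are shut above and beyond the cap end; I'll go down there.

step_arm(
  moves=[
    [[3,0,-0.8],[0,0,0],0],
    [[6,0,-0.8],[0,0,0],0],
    [[8,0,-0.8],[0,0,0],0],
    [[9.5,0,-0.8],[0,0,0],0],
    [[10.5,0,-0.8],[0,0,0],0],
    [[11.3,0,-0.8],[0,0,0],0],
    [[11.3,0,-0.8],[0,0,0],0],
    [[11.3,0,-0.6],[0,0,0],0],
    [[11.3,0,-0.3],[0,0,0],0],
    [[11.3,0,0],[0,0,0],0],
  ],
)

```text
t: 9.65
tool_pos: [0.6546, -0.0537, 0.0343]
tool_rot: [-1.182, 1.224, 1.174]
contact_force: [-1.0, -0.1, -0.3]
opening: 0.0005
```

step_arm(
  moves=[
    [[0,0,0.3],[0,0,0],0],
    [[0,0,0.6],[0,0,0],0],
    [[0,0,0.9],[0,0,0],0],
    [[0,0,1.2],[0,0,0],0],
    [[0,0,1.5],[0,0,0],0],
    [[0,0,1.8],[0,0,0],0],
    [[0,0,2.1],[0,0,0],0],
    [[0,0,2.4],[0,0,0],0],
    [[0,0,2.7],[0,0,0],0],
    [[0,0,3.0],[0,0,0],0],
  ],
)

```text
t: 10.48
tool_pos: [0.6558, -0.0235, 0.0343]
tool_rot: [-1.182, 1.224, 1.174]
contact_force: [0.2, -1.8, 0.7]
opening: -0.0003
```

```bash
python3 -c "
from h import *
to(0,-.055,.031)
show('pics/i.png')"
```

```text
t 10.48 cradle [ 0.001  -0.0784  0.0343] F [ 0.2 -1.8  0.7] shift [0.33 0.09 2.34] turn [ 0.1 -0.   0.4]
```

View pics/i.png

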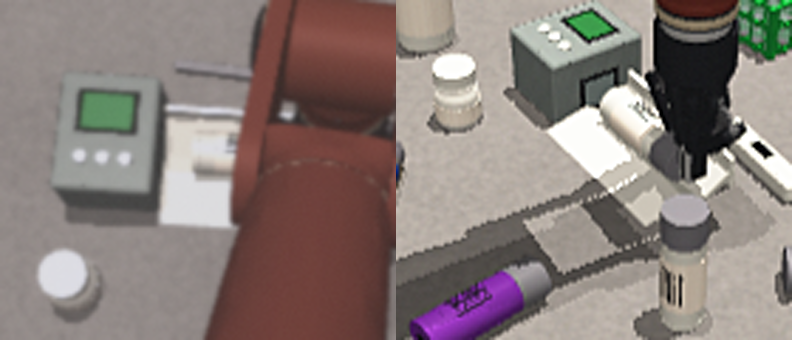

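step_arm(
  moves=[
    [[0.1,0,0.3],[0,0,0],0],
    [[0.2,0,0.6],[0,0,0],0],
    [[0.2,0,0.9],[0,0,0],0],
    [[0.2,0,1.1],[0,0,0],0],
    [[0.2,0,1.3],[0,0,0],0],
    [[0.2,0,1.5],[0,0,0],0],
    [[0.2,0,1.6],[0,0,0],0],
    [[0.2,0,1.7],[0,0,0],0],
    [[0.2,0,1.8],[0,0,0],0],
    [[0.2,0,1.9],[0,0,0],0],
  ],
)

```text
t: 11.42
tool_pos: [0.6566, -0.0042, 0.0323]
tool_rot: [-1.182, 1.224, 1.175]
contact_force: [0.4, 0.3, 0.1]
opening: 0.0003
```

step_arm(
  moves=[
    [[0,0,0.1],[0,0,0],0],
    [[0,0,0.1],[0,0,0],0],
    [[0,0,0.2],[0,0,0],0],
    [[0,0,0.2],[0,0,0],0],
    [[0,0,0.3],[0,0,0],0],
    [[0,0,0.3],[0,0,0],0],
    [[0,0,0.4],[0,0,0],0],
    [[0,0,0.4],[0,0,0],0],
    [[0,0,0.4],[0,0,0],0],
    [[0,0,0.4],[0,0,0],0],
  ],
)

```text
t: 12.25
tool_pos: [0.6567, -0.0001, 0.0322]
tool_rot: [-1.182, 1.224, 1.175]
contact_force: [-0.8, -0.1, 0.4]
opening: -0.0004
```

```bash
python3 -c "
from h import *
to(0,-.055,.031)"
```

```text
t 12.25 cradle [ 0.0009 -0.055   0.0322] F [-0.8 -0.1  0.4] shift [0.12 0.09 0.  ] turn [ 0.1 -0.   0.3]
```

Not in firm contact yet, so I'll creep on in 1 mm steps.

step_arm(
  moves=[
    [[0,0,0.1],[0,0,0],0],
    [[0,0,0.1],[0,0,0],0],
    [[0,0,0.2],[0,0,0],0],
    [[0,0,0.2],[0,0,0],0],
    [[0,0,0.3],[0,0,0],0],
    [[0,0,0.3],[0,0,0],0],
    [[0,0,0.4],[0,0,0],0],
    [[0,0,0.4],[0,0,0],0],
    [[0,0,0.4],[0,0,0],0],
    [[0,0,0.4],[0,0,0],0],
  ],
)

```text
t: 13.08
tool_pos: [0.6569, 0.004, 0.0323]
tool_rot: [-1.182, 1.224, 1.175]
contact_force: [-0.1, -0.3, 0.5]
opening: -0.0
```

```bash
python3 -c "
from h import *
to(0,-.055,.031)
show('pics/j.png')"
```

```text
t 13.08 cradle [ 0.0008 -0.0509  0.0323] F [-0.1 -0.3  0.5] shift [ 0.13  0.09 -0.41] turn [0.1 0.  0.3]
```

View pics/j.png

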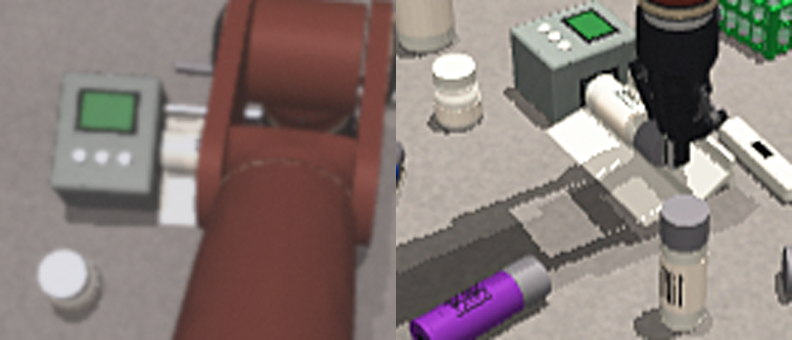

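Base is close to the window now. Keep creeping until the force shows.

step_arm(
  moves=[
    [[0,0,0.1],[0,0,0],0],
    [[0,0,0.1],[0,0,0],0],
    [[0,0,0.1],[0,0,0],0],
    [[0,0,0.2],[0,0,0],0],
    [[0,0,0.2],[0,0,0],0],
    [[0,0,0.2],[0,0,0],0],
    [[0,0,0.3],[0,0,0],0],
    [[0,0,0.3],[0,0,0],0],
    [[0,0,0.3],[0,0,0],0],
    [[0,0,0.3],[0,0,0],0],
  ],
)

```text
t: 14.02
tool_pos: [0.657, 0.0061, 0.0323]
tool_rot: [-1.183, 1.225, 1.174]
contact_force: [0.1, -4.5, 1.0]
opening: -0.0
```

step_arm(
  moves=[
    [[0,0,0.1],[0,0,0],0],
    [[0,0,0.1],[0,0,0],0],
    [[0,0,0.1],[0,0,0],0],
    [[0,0,0.2],[0,0,0],0],
    [[0,0,0.2],[0,0,0],0],
    [[0,0,0.2],[0,0,0],0],
    [[0,0,0.2],[0,0,0],0],
    [[0,0,0.2],[0,0,0],0],
    [[0,0,0.2],[0,0,0],0],
    [[0,0,0.2],[0,0,0],0],
  ],
)

```text
t: 14.85
tool_pos: [0.657, 0.0062, 0.0324]
tool_rot: [-1.185, 1.227, 1.173]
contact_force: [-0.8, -8.3, 0.1]
opening: 0.0
```

The tube is blocked: the tool has stopped moving and the force is rising, so it is home. I'll back off along the V, then rise.

step_arm(
  moves=[
    [[0,0,-0.3],[0,0,0],0],
    [[0,0,-0.8],[0,0,0],0],
    [[0,0,-1.6],[0,0,0],0],
    [[0,0,-2.5],[0,0,0],0],
    [[-2,0,-3],[0,0,0],0],
    [[-5,0,-4],[0,0,0],0],
    [[-8,0,-7],[0,0,0],0],
    [[-12,0,-10],[0,0,0],0],
    [[-15,0,-13],[0,0,0],0],
    [[-15,0,-16],[0,0,0],0],
  ],
)

```text
t: 15.68
tool_pos: [0.6523, -0.1543, 0.1906]
tool_rot: [-1.193, 1.221, 1.165]
contact_force: [0.5, -0.7, 1.0]
opening: -0.0003
```

step_arm(
  moves=[
    [[0,0,-4],[0,0,0],0],
    [[0,0,-8],[0,0,0],0],
    [[0,0,-10],[0,0,0],0],
    [[0,0,-10],[0,0,0],0],
    [[0,0,-10],[0,0,0],0],
    [[0,0,-10],[0,0,0],0],
    [[0,0,-10],[0,0,0],0],
    [[0,0,-10],[0,0,0],0],
    [[0,0,-10],[0,0,0],0],
    [[0,0,-10],[0,0,0],0],
  ],
)

```text
t: 16.52
tool_pos: [0.6486, -0.2533, 0.1913]
tool_rot: [-1.194, 1.22, 1.166]
contact_force: [0.1, -0.2, 0.2]
opening: 0.0002
```

```bash
python3 -c "
from h import *
to(0,-.055,.031)
Rc=R.from_euler('z',C[2]).as_matrix()
for n in('top','side'):
  im=cam(n)
  for o in('tube','tube_base'):
    for g in finder.tip_of(n,o)[:4]: print(n,o,round(g['conf'],2),np.round(Rc.T@(onz(im,g['at'],.025)-[C[0],C[1],0]),4))
show('pics/k.png')"
```

```text
t 16.52 cradle [ 0.0037 -0.3083  0.1913] F [ 0.1 -0.2  0.2] shift [15.87  0.5  25.43] turn [ 0.3 -0.4  0.9]
top tube 0.91 [ 0.0335 -0.2633  0.025 ]
top tube 0.87 [-0.254  -0.1186  0.025 ]
top tube 0.73 [0.0007 0.0244 0.025 ]
top tube_base 0.8 [-0.3059  0.0298  0.025 ]
top tube_base 0.73 [-0.3131 -0.1272  0.025 ]
top tube_base 0.63 [-0.0011  0.0908  0.025 ]
side tube 0.84 [-0.0048  0.022   0.025 ]
side tube 0.75 [-0.2539  0.0847  0.025 ]
side tube 0.73 [ 0.0325 -0.2657  0.025 ]
side tube 0.68 [-0.251  -0.1142  0.025 ]
side tube_base 0.94 [-0.2965  0.0298  0.025 ]
side tube_base 0.89 [-0.3076 -0.1272  0.025 ]
side tube_base 0.82 [-0.0016  0.063   0.025 ]
side tube_base 0.69 [ 0.086  -0.2954  0.025 ]
```

View pics/k.png

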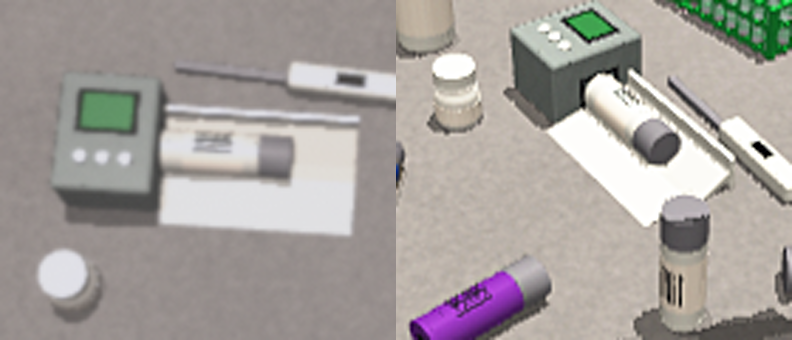

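```bash
python3 -c "
from h import *
print(ctrl.finish_job())"
```

```text
the job is handed in; nothing more can be done
None
```

I rolled the tube up the ramp into the V with the open fingers behind it. I then pushed it endways with the shut fingertips until it met the reader, backed the arm clear and handed the job in at about 16.7 s.

**Checks that agree**
- **Flush against the window:** on the last push the tool stopped moving while the push force rose to about 8 N. In the final pictures the base is against the window and the tube lies along the V.
- **Position in the cradle:** the networks put the tube centre at (0.001, 0.024) m from the top camera and (-0.005, 0.022) m from the side. The nominal position is (0, 0.020).
- **Bystanders:** the jar, spare tube and pipette look unmoved in the last picture. I did not measure them, and the wash bottle and flask were mostly outside that crop.

**Checks that disagreed or are uncertain**
- **Base position:** the two cameras disagreed on its distance along the V, 0.091 m against 0.063 m. The true value should be 0.080, so I relied on the force contact and the pictures instead.
- **Side camera:** its 5 mm sideways reading is just outside the 4 mm tolerance. The top view contradicts it, and I put it down to network error.
- **Rolling over:** the fingers hid the label during the roll, so I inferred it. The label ended up facing upwards again, a little further round, after about 130 mm of travel. That fits one full turn, but I never saw the tube upside down.

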